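# Throw the empty cement bottle into the bench's pedal bin

### The arm

A 6-joint arm with a two-finger parallel gripper is mounted at the origin on the work surface. World frame = base frame: x ahead of the robot, y to its left, z up, the work surface at z = 0. Lengths are in m, angles in rad, forces in N, time in s.
With the tool pointing down it reaches from about 0.275 to 0.75 m from the base axis. Payload 10.2 kg.
Tool frame: the origin (TCP) lies on the centre line of the jaws, within the pads' length; the fingertips stand 14 mm ahead of it and the grasp point (between the pads) lies 5 mm behind it; z points along the fingers, y is the line along which they close (so a half turn about z gives the same grasp; the last joint's range is limited). The gripper opens to 85 mm and grips with 20 to 120 N. Pads are 22 mm wide; open, the fingers measure 114 mm over their backs; the gripper's body (76 mm by 85 mm) begins 54 mm behind the grasp point. The pads swing forward as they close: fully open they stand 13 mm farther back than shut.
Start: joints at [1.048, 0.313, 1.498, -0, 1.331, -0.223], TCP at [0.155, 0.502, 0.245] pointing down, gripper open.
Joint ranges: [-2.94, 2.94], [-0.97, 2.17], [0.19, 2.56], [-1.23, 4.37], [0.02, 3.11], [-2.88, 2.88]. Speed limits (rad/s): [2.39, 2.39, 3.01, 3.14, 3.14, 3.14].

### API

Orientations are given as a unit quaternion [x, y, z, w].
In Python, from rig import ctrl gives the robot as it stands.
- The arm moves only by the tool play_rows, never from a script. Its argument "steps" is a list that holds one entry, the list of rows, each a list of 4 numbers: the shift along the tool's x, y, z in cm, then the turn about the tool's z in degrees. In form: [[[x, y, z, twist], ...]]. A call has 1 to 10 rows; each row shifts and turns the commanded pose from where the row before left it, along the tool's axes as they then stand; what a row does not reach is not made up. A row lasts 1/12 s, in which the tool goes at most 41.7 mm and 7.16 degrees, less where a joint would pass 70% of its speed; a pose out of reach is approached as far as the arm can. A call is refused whole if a number of a shift passes 4.17 or a number of a turn 7.16, either way. A call with a gripper value outside its range is refused whole. "hand" is the finger opening in cm, from 0 to 8.54, set as the call begins (left out, the last holds). The fingers move at their own pace and stop on an object; "newtons" is the grip in N (left out, the last holds). Time passes only in rows, so rows that do not move let the fingers close. It gives the time, the measured TCP pose, the force, the opening and the grip force at its end, in the units of the state.
- ctrl.get_state(): the state, without advancing time (a new reading comes with each control period).
- ctrl.get_image(name): name is "scene" or "top" or "wrist"; returns the picture (400x640x3 uint8, red, green, blue); there is no depth.
- ctrl.camera_info(name): a dict with "K" (3x3 intrinsics, pixels), "extrinsics" (4x4, takes a point from world to camera coordinates). Camera axes: x right, y down, z forward; pixel columns grow to the right and rows downward; lengths in m; the calibration is good to about 2 mm. The wrist camera is an equidistant fisheye: a pixel r from the principal point sees the ray r / f radians off the axis. A picture is of the moment at which its call begins: read the wrist's pose just before it. camera_info takes no time and is no camera call; for the wrist camera it gives the pose at the moment of the call.
- ctrl.hand_in(): hands the job in; it is judged then, once.
The state is a dict: "clock": time; "qpos": joint angles; "qvel": joint speeds; "joint_efforts": joint torques, N m; "eef_pos": TCP position; "orientation": TCP orientation; "ft_force": force on the tool from outside, world axes, zero at the start; "wrist_torque": the same for the moment, N m; "width": finger opening in m; "finger_force": force on a finger pad.
Only numpy, scipy, OpenCV 4.12 (cv2) and the standard library are available. Lean on these libraries where they do the work, as an engineer would, in place of code of your own. Each camera call takes 0.05 s, during which the arm holds its last target. There are 200 camera calls.

### The job

Throw the empty cement bottle away in the pedal bin on the bench: open the bin by pressing its pedal slowly down until you feel the stop, without forcing it, so that the lid goes over and stays up by itself when you let the pedal go. Then drop the bottle in and push the lid over again so that it shuts. Leave the paint pot, the dropper bottle, the miniature and the mug where they stand.

Things in the scene. Friction and masses are not known exactly. Their poses are not given: they have to be found in the camera images.
- bin: grey plastic table-top pedal bin, standing firm. Origin: centre of its underside; pedal at its front (-x), +z up. Black plinth 130 (x) x 140 (y) mm, 50 high; walls flare to 170 x 180 mm at the rim, 200 mm up. The shut lid's front edge, at x = -90 mm, overhangs most of the pedal: a gripper held upright over the pedal meets it. Free space in front. Mouth inside 164 x 174 mm, bucket 146 mm deep.
- pedal: the pedal: a steel lever with a black ribbed foot plate (tread). Origin: on its pivot, which runs level along the bin's y at x = -18, z = 28 mm of the bin's frame; at rest its axes are those of the bin.
- tread (a point): middle of the top of the pedal's tread, a plate 36 (x) x 64 (y) x 7 mm that stands out of the plinth from x = -76 to -112 mm of the bin; at rest this point is 43 mm above the bin's underside and the plate slopes up to the front by 8 degrees.
- pedal_turn (a joint): turn of the pedal, rad: 0 at rest, 0.28 at its stop. The tread sinks 22 mm in an arc and springs back when let go. Pressing takes 8 to 14 N (more when fast), then the force climbs steeply at the stop; 40 N is ample, over 75 N breaks it. It turns a wire bail, 6 times as far, that pushes the lid up from below but is not fastened to it.
- lid (a joint): opening of the lid, rad: 0 shut, 1.57 upright, 1.83 leaning back on its stop. Hinged along the rear (+x) rim, with a damper. Past about 1.53 it tips back and stays up by its own weight; short of that it sinks shut by itself in a second or two. Only the last tenth of the pedal's travel takes it past upright.
- lid_hinge (a point): middle of the lid's hinge axis, at x = 86 mm, z = 202 mm of the bin's frame; the axis runs along the bin's y.
- lid_edge (a point): middle of the lid's free edge, 176 mm from the hinge axis. The lid is a flat plate, 186 mm wide, about 10 mm thick, 0.1 kg; open, it stands up behind the mouth and its outer face looks to the rear.
- cement_mid (a point): empty plastic-cement bottle, the rubbish: flat white body 60 x 36 x 22 mm, black neck and thin spout (98 mm long in all), lying on its broad side on the work mat (top of the mat at z = 2 mm). Origin: centre of the 60 x 36 x 22 body, 11 mm above the mat; x along the bottle towards the spout, y across its 36 mm width. About 25 g.
- pot_mid (a point): bystander: small round grey paint pot with a cap, 34 mm across, 38 high, standing. Origin: on its axis, half-way up.
- dropper_mid (a point): bystander: slim dropper bottle of paint, 25 mm across, 72 high, standing. Origin: on its axis, half-way up.
- mini_mid (a point): bystander: dark grey figure on a round base, 32 mm across, 46 high, standing. Origin: on its axis, half-way up.
- mug_mid (a point): bystander: white mug for brush water, 72 mm across with a handle, 88 high, standing. Origin: on its axis, half-way up.
There are look-alikes about, which are no part of the job. What is meant by the part that bears cement_mid is not pink or purple, and is the smaller of those in its own colour.

How it is judged:
On the way, in this order (a step that is already met when the one before it is completed fails the run):
1. the pedal is pressed down to its stop (value of joint pedal_turn above 0.268 rad), for 0.1 s.
2. the pedal is let go and the lid stays up by itself (value of joint pedal_turn below 0.05 rad and value of joint lid above 1.56 rad), for 0.3 s.
3. the bottle is in the bin with the lid still open (z of cement_mid in the frame of bin between 0.05 and 0.185 m and x of cement_mid in the frame of bin between -0.08 and 0.08 m and y of cement_mid in the frame of bin between -0.085 and 0.085 m and value of joint lid above 1.2 rad), for 0.2 s.
At the end, for the whole second after the job is handed in: the bottle lies inside the bin, the lid is shut (within 0.06 rad), the pedal is back up (within 0.05 rad), and the pot, dropper bottle, miniature and mug stand within 30 mm of where they were (value of joint lid below 0.06 rad and value of joint pedal_turn below 0.05 rad and z of cement_mid in the frame of bin between 0.05 and 0.185 m and x of cement_mid in the frame of bin between -0.08 and 0.08 m and y of cement_mid in the frame of bin between -0.085 and 0.085 m and distance of each of pot_mid, dropper_mid, mini_mid, mug_mid from where it was at the start of the episode below 0.03 m); the robot touches nothing.
It fails at once if the pedal is forced: more than 75 N on it (contact force between anything else and pedal above 75 N).
It fails at once if the paint pot is pushed more than 30 mm or knocked over (distance of pot_mid from where it was at the start of the episode above 0.03 m or angle between pot_mid's own z axis and vertical above 0.6 rad).
It fails at once if the dropper bottle is pushed more than 30 mm or knocked over (distance of dropper_mid from where it was at the start of the episode above 0.03 m or angle between dropper_mid's own z axis and vertical above 0.6 rad).
It fails at once if the miniature is pushed more than 30 mm or knocked over (distance of mini_mid from where it was at the start of the episode above 0.03 m or angle between mini_mid's own z axis and vertical above 0.6 rad).
It fails at once if the mug is pushed more than 30 mm or knocked over (distance of mug_mid from where it was at the start of the episode above 0.03 m or angle between mug_mid's own z axis and vertical above 0.6 rad).
It also fails if it takes over 64 s, if anything falls off the work surface, if the arm or the gripper's body presses on something with over 40 N, if the wrist force passes 120 N, or if a joint passes its speed limit or range.

## Working session

There is one attempt and no reset: what is moved stays moved. The work goes in short steps, Python scripts to look and compute and a tool call to move; the robot and the scene stay as the last step left them, time stands still between calls to the robot, and variables do not carry over. Pictures are saved under pics/ and viewed, at most 10 in all, crops included, and the job is handed in when it is done.

Besides the shell and the picture viewer there is one more tool, called after "Emit:" in YAML: its name, and indented under it one key for each argument. play_rows: Moves the arm, as the interface text tells. Its arguments: {"type":"object","properties":{"steps":{"type":"array"},"hand":{"type":"number"},"newtons":{"type":"number"}},"required":["steps"]}

```bash
mkdir -p pics; ls; python3 - <<'E'
from rig import ctrl
import cv2,numpy as np
print(ctrl.get_state())
for n in("scene","top"):
    im=ctrl.get_image(n); cv2.imwrite(f"pics/{n}0.png",im[:,:,::-1])
    i=ctrl.camera_info(n); print(n,np.round(i["K"],1).tolist(),np.round(i["extrinsics"],4).tolist())
E
```

```text
pics
{'clock': 0.0, 'qpos': array([ 1.04762551e+00,  3.13447393e-01,  1.49846749e+00, -1.90884368e-05,
        1.33104038e+00, -2.23375871e-01]), 'qvel': array([-0.00210592,  0.00092308,  0.00315661,  0.00194745,  0.00163786,
        0.00044892]), 'joint_efforts': array([-5.58795891e-04, -4.12274802e+01, -2.59731728e+01, -3.08347435e-04,
        4.38948919e-03, -7.44614226e-06]), 'eef_pos': array([0.15491544, 0.50135041, 0.24472497]), 'orientation': array([ 1.49334474e-01,  9.88786504e-01, -6.37768226e-04, -2.39816359e-04]), 'ft_force': array([-0.54067383, -0.03604462, -0.00539318]), 'wrist_torque': array([ 0.00941905,  0.01671275, -0.00583009]), 'finger_force': 0.0, 'width': 0.08553510132568067}
scene [[470.9, 0.0, 320.7], [0.0, 470.9, 199.0], [0.0, 0.0, 1.0]] [[0.999, 0.042, 0.0161, -0.4797], [0.0431, -0.7891, -0.6128, -0.1246], [-0.013, 0.6128, -0.7901, 1.5793], [0.0, 0.0, 0.0, 1.0]]
top [[464.4, 0.0, 318.0], [0.0, 464.4, 194.8], [0.0, 0.0, 1.0]] [[0.0244, -0.9997, -0.0017, -0.2526], [-0.9793, -0.0236, -0.2012, 0.5104], [0.2011, 0.0065, -0.9795, 1.738], [0.0, 0.0, 0.0, 1.0]]
```

View pics/scene0.png

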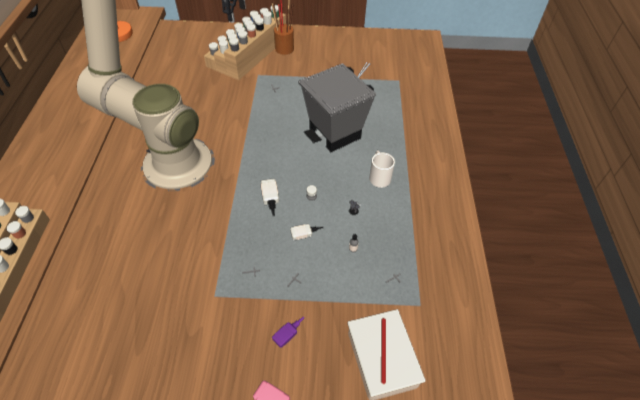

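View pics/top0.png

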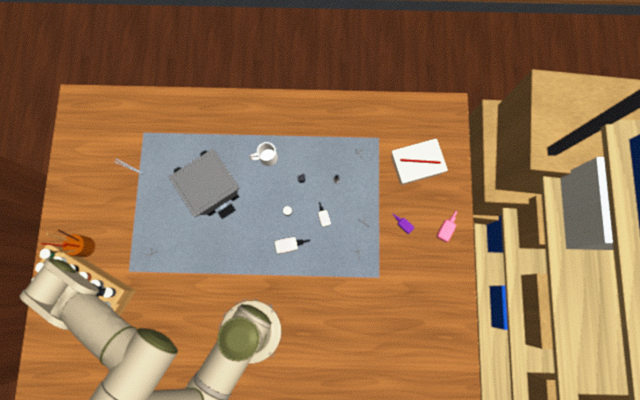

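Candidates: white bottle at top (287,245) / scene (270,190), larger; white bottle at top (324,215) / scene (302,232), smaller; purple at top (404,224); pink at top (448,226). Purple and pink are excluded, and the smaller white one fits. I'll check this in one crop and measure.

```bash
cat > h.py <<'E'
import numpy as np,cv2
from rig import ctrl
from scipy.spatial.transform import Rotation as R
def ray(i,uv):
    K=np.array(i["K"]);E=np.array(i["extrinsics"])
    d=E[:3,:3].T@np.linalg.solve(K,[uv[0],uv[1],1]);c=-E[:3,:3].T@E[:3,3];return c,d
def plane(i,uv,z):
    c,d=ray(i,uv);return c+d*(z-c[2])/d[2]
def proj(i,p):
    E=np.array(i["extrinsics"]);q=np.array(i["K"])@(E[:3,:3]@p+E[:3,3]);return q[:2]/q[2]
E
python3 - <<'E'
from h import *
t=cv2.imread("pics/top0.png");s=cv2.imread("pics/scene0.png")
it,is_=ctrl.camera_info("top"),ctrl.camera_info("scene")
def blobs(im,lo,i,z,name,roi):
    m=((im.min(2)>lo)).astype(np.uint8)
    x0,y0,x1,y1=roi;mm=np.zeros_like(m);mm[y0:y1,x0:x1]=m[y0:y1,x0:x1]
    n,l,st,c=cv2.connectedComponentsWithStats(mm)
    for k in range(1,n):
        if st[k,4]>20:
            pts=np.argwhere(l==k)[:,::-1].astype(np.float32)
            w=np.array([plane(i,p,z)[:2] for p in pts],np.float32)
            print(name,c[k].round(1),st[k,4],cv2.minAreaRect(w),w.mean(0).round(4))
blobs(t,150,it,.024,"top",(250,135,375,270));blobs(s,150,is_,.024,"scene",(240,150,410,290))
# bin lid in top
g=t[135:270,140:260].astype(int)
print("lid px",t[185,205],t[150,160],"pedal",t[211,226])
a=cv2.resize(t[140:260,160:360],None,fx=4,fy=4,interpolation=cv2.INTER_CUBIC)
cv2.imwrite("pics/c1.png",a)
E
```

```text
top [265.1 153.1] 394 ((0.6924659013748169, -0.025555796921253204), (0.11373455077409744, 0.09146852791309357), 77.60308837890625) [ 0.6868 -0.0251]
top [360.4 187.8] 26 ((0.5552108287811279, -0.40221744775772095), (0.033556997776031494, 0.022668011486530304), 45.2197380065918) [ 0.5542 -0.4059]
top [287.4 209.5] 84 ((0.45996251702308655, -0.12313516438007355), (0.04123358801007271, 0.038567718118429184), 69.36524963378906) [ 0.4607 -0.1223]
top [324.3 217.9] 182 ((0.42899709939956665, -0.2673572301864624), (0.07035336643457413, 0.04305872693657875), 17.535432815551758) [ 0.4314 -0.2666]
top [285.5 244.5] 327 ((0.3248387277126312, -0.12143858522176743), (0.05789274722337723, 0.08776630461215973), 13.209360122680664) [ 0.3246 -0.1204]
scene [382.  168.8] 665 ((0.6774687767028809, -0.012956619262695312), (0.1585150957107544, 0.07798860967159271), 75.57291412353516) [ 0.6815 -0.0132]
scene [269.1 190.1] 346 ((0.32401183247566223, -0.12593388557434082), (0.05071280524134636, 0.0987333282828331), 15.549580574035645) [ 0.3228 -0.1231]
scene [311.4 189.7] 88 ((0.4557388722896576, -0.11549437791109085), (0.028462804853916168, 0.04047585651278496), 3.1709675788879395) [ 0.4554 -0.1143]
scene [300.7 231.4] 263 ((0.4331985414028168, -0.27378201484680176), (0.05875764414668083, 0.048861049115657806), 17.332286834716797) [ 0.4324 -0.2737]
scene [353.2 248.1] 23 ((0.5879424810409546, -0.3232329785823822), (0.014410876668989658, 0.013492493890225887), 0.14485934376716614) [ 0.5871 -0.3235]
lid px [141 143 142] [166 158 147] pedal [30 29 32]
```

View pics/c1.png

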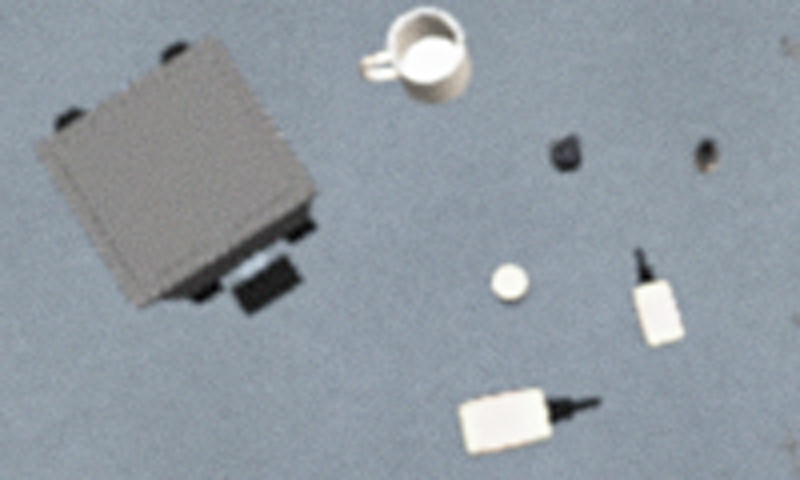

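The crop shows the large white bottle at (505,420), the smaller one at (658,312) with its spout pointing up, the pot at (510,282), the lid corners and the tread at (267,286). The smaller one is the target. Next I'll work out the bin pose and the tool offsets.

```bash
python3 - <<'E'
from h import *
it=ctrl.camera_info("top")
c=lambda u,v:(160+u/4-.4,140+v/4-.4)
L=[plane(it,c(*p),.212)[:2] for p in [(37,147),(208,37),(316,187),(140,305)]]
T=[plane(it,c(*p),.046)[:2] for p in [(233,290),(285,257),(302,280),(250,314)]]
L=np.array(L);T=np.array(T);print(L.round(3),T.round(3))
print("sides",[np.linalg.norm(L[i]-L[i-1]).round(3) for i in range(4)])
back=(L[0]+L[1])/2;front=(L[2]+L[3])/2;d=back-front
yv=(L[0]+L[3]-L[1]-L[2])
yaw1=np.arctan2(d[1],d[0]);yaw2=np.arctan2(-yv[0],yv[1]);print("yaw",np.degrees([yaw1,yaw2]))
yaw=(yaw1+yaw2)/2;ex=np.array([np.cos(yaw),np.sin(yaw)]);ey=np.array([-ex[1],ex[0]])
lc=L.mean(0);tc=T.mean(0);dd=tc-lc
print("lid centre",lc,"tread",tc,"tread in lid frame",dd@ex,dd@ey,"bin origin via lid",lc-0.0*ex,"via tread",tc+.094*ex)
st=ctrl.get_state();print(R.from_quat(st["orientation"]).as_matrix().round(3))
E
```

```text
[[0.537 0.287]
 [0.642 0.143]
 [0.507 0.038]
 [0.399 0.185]] [[0.44  0.142]
 [0.474 0.095]
 [0.452 0.077]
 [0.418 0.125]]
sides [np.float64(0.172), np.float64(0.178), np.float64(0.171), np.float64(0.182)]
yaw [37.05256279 36.27743183]
lid centre [0.52117554 0.1633949 ] tread [0.44593285 0.10959242] tread in lid frame -0.09248257432148546 0.0017729024435156908 bin origin via lid [0.52117554 0.1633949 ] via tread [0.52133407 0.16572313]
[[-0.955  0.295 -0.001]
 [ 0.295  0.955 -0.001]
 [ 0.    -0.001 -1.   ]]
```

Emit:
play_rows:
  steps:
    - [[0,0,0,6.03],[0,0,0,6.03],[0,0,0,6.03],[0,0,0,6.03],[0,0,0,6.03],[0,0,0,6.03],[-3,-0.35,0,0],[-4,-0.47,0,0],[-4,-0.47,0,0],[-4,-0.47,0,0]]
  hand: 8.54
  newtons: 30

```text
clock: 0.93
eef_pos: [0.2306, 0.3691, 0.2449]
orientation: [0.448, 0.894, -0.0, -0.0]
ft_force: [1.3, 0.1, 0.6]
width: 0.085
finger_force: 0.0
```

Emit:
play_rows:
  steps:
    - [[-4,-0.47,0,0],[-4,-0.47,0,0],[-4,-0.47,0,0],[-4,-0.47,0,0],[-4,-0.47,0,0],[-4,-0.47,0,0],[-4,-0.47,0,0],[-4,-0.47,0,0],[-1.8,0,0,0],[0,0,0,0]]

```text
clock: 1.77
eef_pos: [0.4035, 0.0743, 0.2449]
orientation: [0.451, 0.893, -0.0, -0.0]
ft_force: [-0.7, 1.1, 0.0]
width: 0.0857
finger_force: 0.0
```

```bash
cat >> h.py <<'E'
BO=np.array([.521,.1645,.002]);YAW=np.radians(36.6);BR=R.from_euler('z',YAW).as_matrix()
def rep():
    s=ctrl.get_state();M=R.from_quat(s["orientation"]).as_matrix()
    print("t",round(s["clock"],2),"tcp",s["eef_pos"].round(4),"inbin",(BR.T@(s["eef_pos"]-BO)).round(4),"yang",np.degrees(np.arctan2(M[1,1],M[0,1])).round(1),"F",s["ft_force"].round(1),"w",round(s["width"],4));return s,M
E
python3 -c "
from h import *
s,M=rep()
cv2.imwrite('pics/w1.png',ctrl.get_image('wrist')[:,:,::-1])"
```

```text
t 1.77 tcp [0.4035 0.0743 0.2449] inbin [-0.1481 -0.0024  0.2429] yang 36.4 F [-0.7  1.1  0. ] w 0.0857
```

View pics/w1.png

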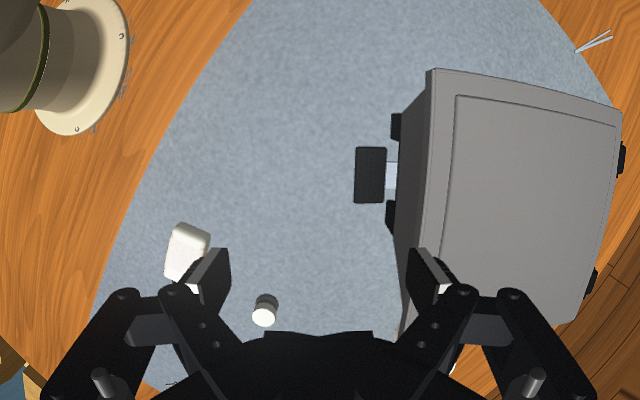

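The wrist view shows the tread at (370,175), square to the fingers. The gripper's knuckles are wider than its fingers. I'll descend further out, then slide in under the rim. First I'll check the tread position from this view.

```bash
cat >> h.py <<'E'
def wplane(i,uv,z):
    K=np.array(i["K"]);E=np.array(i["extrinsics"])
    a=(uv[0]-K[0,2])/K[0,0];b=(uv[1]-K[1,2])/K[1,1];r=np.hypot(a,b)
    d=E[:3,:3].T@np.array([a/r*np.sin(r),b/r*np.sin(r),np.cos(r)]);c=-E[:3,:3].T@E[:3,3]
    return c+d*(z-c[2])/d[2]
E
python3 -c "
from h import *
i=ctrl.camera_info('wrist')
for p,z in [((355,147),.048),((354,203),.048),((387,203),.043),((387,147),.043),((435,69),.212),((405,330),.212)]:
    w=wplane(i,p,z); print(w.round(4),(BR.T@(w-BO)).round(4))"
```

```text
[0.4124 0.1276 0.048 ] [-0.1092  0.0352  0.046 ]
[0.4495 0.0783 0.048 ] [-0.1088 -0.0266  0.046 ]
[0.4813 0.1    0.043 ] [-0.0704 -0.0281  0.041 ]
[0.4411 0.1491 0.043 ] [-0.0733  0.0353  0.041 ]
[0.3956 0.1909 0.212 ] [-0.0849  0.0959  0.21  ]
[0.4912 0.0554 0.212 ] [-0.089  -0.0698  0.21  ]
```

Emit:
play_rows:
  steps:
    - [[0.6,-2.5,0,0],[0,0,3.4,0],[0,0,3.4,0],[0,0,3.4,0],[0,0,3.4,0],[0,0,2.4,0],[0,0,0,0],[0,1,0,0],[0,1,0,0],[0,0.4,0,0]]

```text
clock: 2.65
eef_pos: [0.3974, 0.0815, 0.0864]
orientation: [0.449, 0.894, -0.001, -0.001]
ft_force: [-36.6, -37.8, 13.3]
width: 0.0853
finger_force: 0.0
```

```bash
sed -i 's/BO=np.array(.*;YAW/BO=np.array([.5215,.168,.002]);YAW/' h.py; python3 -c "
from h import *
rep()
cv2.imwrite('pics/w2.png',np.hstack([ctrl.get_image('wrist')[:,:,::-1][100:400,100:500],cv2.resize(ctrl.get_image('scene')[:,:,::-1][60:180,240:400],None,fx=2.5,fy=2.5)]))"
```

```text
t 2.65 tcp [0.3974 0.0815 0.0864] inbin [-0.1512  0.0045  0.0844] yang 36.7 F [-36.6 -37.8  13.3] w 0.0853
```

View pics/w2.png

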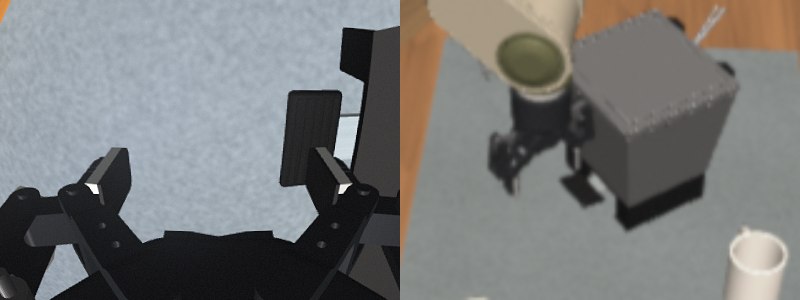

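The force is about 52 N away from the bin, so a knuckle has met the wall. I'm backing off a little and reading again.

Emit:
play_rows:
  steps:
    - [[0,-0.5,0,0],[0,-0.1,0,0],[0,0,0,0]]

```text
clock: 3.0
eef_pos: [0.3936, 0.0779, 0.0863]
orientation: [0.449, 0.894, 0.001, 0.001]
ft_force: [-0.3, -0.5, 0.5]
width: 0.0853
finger_force: 0.0
```

Emit:
play_rows:
  steps:
    - [[0,0,0.7,0],[0,0,0.7,0],[0,0,0.5,0],[0,0,0.2,0],[0,0,0.2,0],[0,0,0.2,0],[0,0,0.2,0],[0,0,0.2,0]]

```text
clock: 3.67
eef_pos: [0.3929, 0.0777, 0.0562]
orientation: [0.449, 0.894, 0.0, 0.0]
ft_force: [0.1, -0.1, 0.6]
width: 0.086
finger_force: 0.0
```

Emit:
play_rows:
  steps:
    - [[0,0,0.2,0],[0,0,0.2,0],[0,0,0.2,0],[0,0,0.2,0],[0,0,0.2,0],[0,0,0.2,0]]

```text
clock: 4.17
eef_pos: [0.3927, 0.0776, 0.0445]
orientation: [0.449, 0.894, -0.0, -0.0]
ft_force: [-6.8, -4.1, 13.4]
width: 0.0857
finger_force: 6.6
```

Emit:
play_rows:
  steps:
    - [[0,0,0.2,0],[0,0,0.2,0],[0,0,0.2,0],[0,0,0.2,0],[0,0,0.2,0],[0,0,0.2,0]]

```text
clock: 4.67
eef_pos: [0.3922, 0.0773, 0.0325]
orientation: [0.449, 0.894, -0.001, -0.001]
ft_force: [-7.8, -6.0, 12.7]
width: 0.0857
finger_force: 6.5
```

Emit:
play_rows:
  steps:
    - [[0,0,0.15,0],[0,0,0.15,0],[0,0,0.15,0],[0,0,0.15,0],[0,0,0.1,0],[0,0,0,0]]

```text
clock: 5.17
eef_pos: [0.3924, 0.0775, 0.0252]
orientation: [0.449, 0.894, -0.0, -0.0]
ft_force: [-4.4, -4.2, 6.9]
width: 0.0851
finger_force: 3.6
```

```bash
python3 -c "
from h import *
rep()
cv2.imwrite('pics/s2.png',cv2.resize(ctrl.get_image('scene')[:,:,::-1][40:190,230:430],None,fx=3,fy=3))"
```

```text
t 5.17 tcp [0.3924 0.0775 0.0252] inbin [-0.1576  0.0043  0.0232] yang 36.7 F [-4.4 -4.2  6.9] w 0.0851
```

View pics/s2.png

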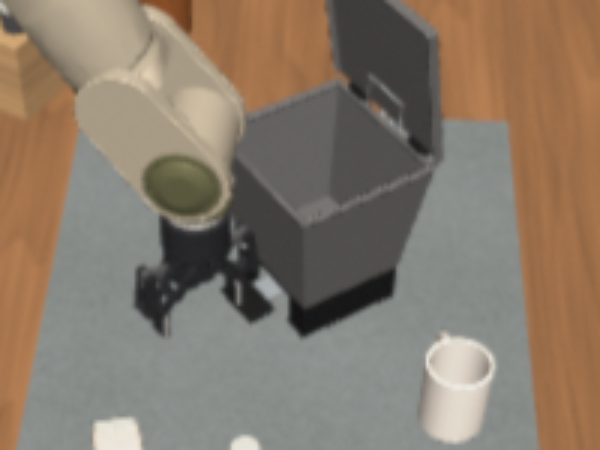

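The lid is up almost upright. I'll creep on down to the stop.

Emit:
play_rows:
  steps:
    - [[0,0,0.1,0],[0,0,0.1,0],[0,0,0,0]]

```text
clock: 5.47
eef_pos: [0.3925, 0.0775, 0.0233]
orientation: [0.449, 0.894, -0.0, -0.0]
ft_force: [-4.2, -3.3, 6.9]
width: 0.0856
finger_force: 3.8
```

Emit:
play_rows:
  steps:
    - [[0,0,0.1,0],[0,0,0,0]]

```text
clock: 5.63
eef_pos: [0.3925, 0.0776, 0.0224]
orientation: [0.449, 0.894, -0.0, -0.0]
ft_force: [-3.6, -3.9, 7.4]
width: 0.0854
finger_force: 3.9
```

Emit:
play_rows:
  steps:
    - [[0,0,0.1,0],[0,0,0,0]]

```text
clock: 5.8
eef_pos: [0.3927, 0.0775, 0.022]
orientation: [0.449, 0.894, -0.0, -0.0]
ft_force: [-9.1, -4.3, 20.2]
width: 0.0853
finger_force: 10.7
```

Emit:
play_rows:
  steps:
    - [[0,0,0.05,0],[0,0,0,0],[0,0,0,0],[0,0,0,0],[0,0,0,0],[0,0,0,0],[0,0,0,0],[0,0,0,0]]

```text
clock: 6.47
eef_pos: [0.3927, 0.0775, 0.0218]
orientation: [0.449, 0.894, -0.0, 0.0]
ft_force: [-11.4, -4.5, 27.4]
width: 0.0854
finger_force: 14.1
```

```bash
python3 -c "
from h import *
rep()
cv2.imwrite('pics/s3.png',cv2.resize(ctrl.get_image('scene')[:,:,::-1][10:190,230:430],None,fx=3,fy=3))"
```

```text
t 6.47 tcp [0.3927 0.0775 0.0218] inbin [-0.1573  0.0042  0.0198] yang 36.7 F [-11.4  -4.5  27.4] w 0.0854
```

View pics/s3.png

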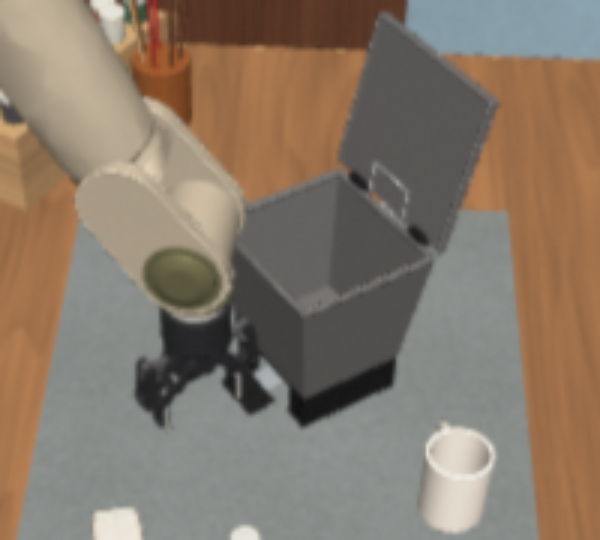

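Emit:
play_rows:
  steps:
    - [[0,0,0.05,0],[0,0,0,0],[0,0,0,0]]

```text
clock: 6.77
eef_pos: [0.3928, 0.0775, 0.0217]
orientation: [0.449, 0.894, -0.0, 0.0]
ft_force: [-14.8, -3.9, 34.7]
width: 0.0855
finger_force: 18.0
```

Emit:
play_rows:
  steps:
    - [[0,0,-0.3,0],[0,0,-0.5,0],[0,0,-0.5,0],[0,0,-0.5,0],[0,0,-0.5,0],[0,0,-0.5,0],[0,0,-0.5,0],[0,-1,0,0],[0,-2,0,0],[0,-2,0,0]]

```text
clock: 7.6
eef_pos: [0.3515, 0.0476, 0.053]
orientation: [0.448, 0.894, -0.0, -0.0]
ft_force: [0.6, 0.0, -0.6]
width: 0.0853
finger_force: 0.0
```

Emit:
play_rows:
  steps:
    - [[0,0,-3,-7.09],[0,0,-4,-7.09],[0,0,-4,-7.09],[0,0,-3,-7.09],[0,0,0,-7.09],[0,0,0,-7.09],[0,0,0,-7.09],[0,0,0,-7.09],[0,0,0,-7.09],[0,0,0,-7.09]]

```text
clock: 8.43
eef_pos: [0.3519, 0.0476, 0.1928]
orientation: [-0.155, 0.988, 0.0, -0.001]
ft_force: [0.2, -0.2, 0.1]
width: 0.0854
finger_force: 0.0
```

Emit:
play_rows:
  steps:
    - [[0,-2,0,0],[0.24,-4,0,0],[0.24,-4,0,0],[0.24,-4,0,0],[0.24,-4,0,0],[0.24,-4,0,0],[0.24,-4,0,0],[0.24,-4,0,0],[0.24,-2.5,0,0],[0,0,0,0]]

```text
clock: 9.27
eef_pos: [0.4318, -0.2719, 0.1923]
orientation: [-0.151, 0.989, -0.0, -0.0]
ft_force: [0.2, 0.1, -0.7]
width: 0.0854
finger_force: 0.0
```

```bash
python3 -c "
from h import *
s,M=rep();print(s['qpos'].round(2));i=ctrl.camera_info('wrist')
im=ctrl.get_image('wrist')[:,:,::-1];cv2.imwrite('pics/w3.png',im)
m=(im.min(2)>150).astype(np.uint8);n,l,st,c=cv2.connectedComponentsWithStats(m)
for k in range(1,n):
    if st[k,4]>200:
        w=np.array([wplane(i,p,.02)[:2] for p in np.argwhere(l==k)[:,::-1]],np.float32)
        print(c[k].round(),st[k],cv2.minAreaRect(w),w.mean(0))
t=ctrl.get_image('top')[:,:,::-1];cv2.imwrite('pics/t3.png',t)
"
```

```text
t 9.27 tcp [ 0.4318 -0.2719  0.1923] inbin [-0.3343 -0.2997  0.1903] yang 107.3 F [ 0.2  0.1 -0.7] w 0.0854
[-0.79  0.33  1.62 -0.    1.19 -2.66]
[578.  10.] [561   0  33  27 347] ((0.10095960646867752, -0.021082445979118347), (0.06453169137239456, 0.02930847927927971), 82.96070861816406) [ 0.10270788 -0.0222573 ]
[11. 71.] [  0  47  24  52 580] ((0.3947557806968689, -0.7524387240409851), (0.0404106006026268, 0.06997666507959366), 61.499595642089844) [ 0.3941813  -0.75101626]
[484. 133.] [ 445  106   75   55 3043] ((0.32234466075897217, -0.11930109560489655), (0.051225125789642334, 0.09345217794179916), 13.604328155517578) [ 0.32199544 -0.11864664]
[323. 186.] [ 306  158   37   58 2022] ((0.43208786845207214, -0.2656280994415283), (0.05910209193825722, 0.03568563610315323), 16.84696388244629) [ 0.4313233  -0.26618108]
[ 37. 272.] [   0  227   84   97 4458] ((0.7110175490379333, -0.6902545690536499), (0.1591629683971405, 0.21409977972507477), 17.069087982177734) [ 0.70269454 -0.67142653]
[445. 250.] [429 238  31  28 574] ((0.4585503935813904, -0.11212922632694244), (0.0414857380092144, 0.02905966155230999), 74.82263946533203) [ 0.45990077 -0.1113719 ]
```

View pics/w3.png

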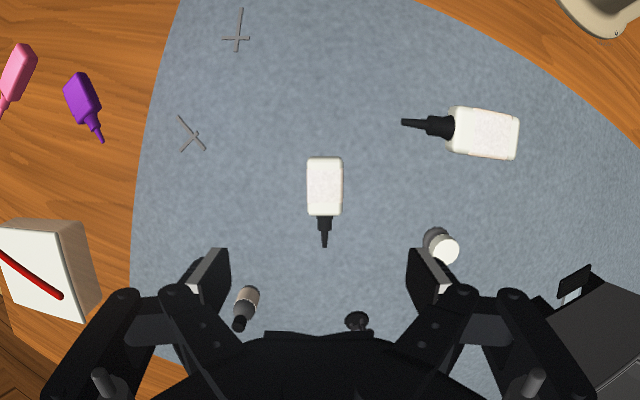

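Emit:
play_rows:
  steps:
    - [[-0.2,0.6,0,0],[0,0,3,0],[0,0,4,0],[0,0,4,0],[0,0,3,0],[0,0,1.5,0],[0,0,0,0]]
  hand: 5.5

```text
clock: 9.95
eef_pos: [0.4309, -0.2586, 0.0357]
orientation: [-0.153, 0.988, 0.003, -0.002]
ft_force: [0.6, -0.6, -0.1]
width: 0.055
finger_force: 0.0
```

Emit:
play_rows:
  steps:
    - [[0,0,0.7,0],[0,0,0.7,0],[0,0,0.4,0],[0,0,0.2,0],[0,0,0,0]]

```text
clock: 10.37
eef_pos: [0.4325, -0.2614, 0.0184]
orientation: [-0.153, 0.988, -0.0, 0.0]
ft_force: [0.1, -0.2, -0.0]
width: 0.0551
finger_force: 0.0
```

Emit:
play_rows:
  steps:
    - [[0,-0.4,0,0],[0,0,0.2,0],[0,0,0,0]]

```text
clock: 10.62
eef_pos: [0.4337, -0.2656, 0.0163]
orientation: [-0.152, 0.988, -0.0, 0.0]
ft_force: [0.7, 0.4, 0.3]
width: 0.0553
finger_force: 0.0
```

Emit:
play_rows:
  steps:
    - [[0,0,0,0],[0,0,0,0],[0,0,0,0],[0,0,0,0],[0,0,0,0],[0,0,0,0]]
  hand: 2.5
  newtons: 25

```text
clock: 11.12
eef_pos: [0.4337, -0.2654, 0.0165]
orientation: [-0.153, 0.988, -0.0, 0.0]
ft_force: [-0.7, 0.7, 2.4]
width: 0.0353
finger_force: 26.1
```

Emit:
play_rows:
  steps:
    - [[0,0,-0.5,0],[0,0,-2,0],[0,0,-4,0],[0,0,-4,0],[0,0,-4,0],[0,0,-4,0],[0,0,-3.5,0],[0,0,-2,0],[0,0,0,0]]

```text
clock: 11.87
eef_pos: [0.4346, -0.266, 0.2611]
orientation: [-0.153, 0.988, -0.003, 0.002]
ft_force: [-0.5, 0.3, 0.1]
width: 0.0354
finger_force: 25.8
```

Emit:
play_rows:
  steps:
    - [[-1,2,0,0],[-1.7,3.4,0,0],[-1.7,3.4,0,0],[-1.7,3.4,0,0],[-1.7,3.4,0,0],[-1.7,3.4,0,0],[-1.7,3.4,0,0],[-1.7,3.4,0,0],[-1.7,3.4,0,0],[-1.7,3.4,0,0]]

```text
clock: 12.7
eef_pos: [0.4903, 0.0967, 0.2557]
orientation: [-0.152, 0.988, 0.0, -0.001]
ft_force: [1.1, 0.5, 0.6]
width: 0.0359
finger_force: 25.8
```

Emit:
play_rows:
  steps:
    - [[-1.7,3.4,0,0],[-1.4,2.1,0,0],[0,0,0,0]]

```text
clock: 12.95
eef_pos: [0.5036, 0.1603, 0.2553]
orientation: [-0.155, 0.988, 0.001, -0.001]
ft_force: [0.1, -0.5, 0.2]
width: 0.0356
finger_force: 25.8
```

```bash
python3 -c "
from h import *
s,M=rep();print(s['qpos'].round(2))
cv2.imwrite('pics/w4.png',np.hstack([cv2.resize(ctrl.get_image('wrist')[:,:,::-1],(480,300)),cv2.resize(ctrl.get_image('scene')[:,:,::-1][0:190,230:430],(316,300))]))"
```

```text
t 12.95 tcp [0.5036 0.1603 0.2553] inbin [-0.019   0.0045  0.2533] yang 107.8 F [ 0.1 -0.5  0.2] w 0.0356
[ 0.09  0.31  1.47  0.    1.36 -1.8 ]
```

View pics/w4.png

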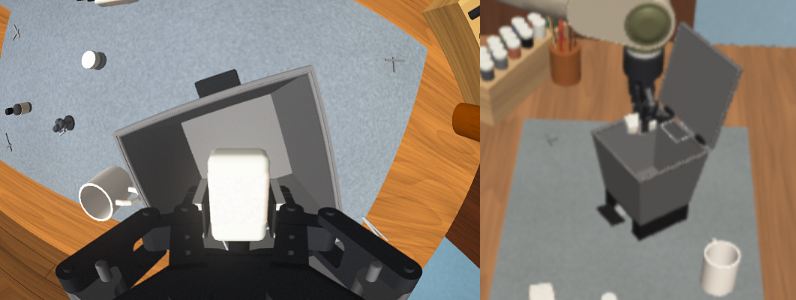

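The bottle is held over the open mouth and the lid is still leaning back. I'll lower it and let go.

Emit:
play_rows:
  steps:
    - [[0,0,1.5,0],[0,0,2,0],[0,0,1,0],[0,0,0,0]]

```text
clock: 13.38
eef_pos: [0.5027, 0.1554, 0.2091]
orientation: [-0.152, 0.988, 0.0, -0.002]
ft_force: [-0.2, -0.0, -0.3]
width: 0.0353
finger_force: 25.8
```

Emit:
play_rows:
  steps:
    - [[0,0,0,0],[0,0,0,0],[0,0,0,0],[0,0,0,0],[0,0,0,0],[0,0,0,0]]
  hand: 6

```text
clock: 13.88
eef_pos: [0.5039, 0.1565, 0.2116]
orientation: [-0.153, 0.988, -0.0, 0.0]
ft_force: [1.0, 0.3, -0.7]
width: 0.0598
finger_force: 0.0
```

Emit:
play_rows:
  steps:
    - [[0,0,-2,0],[0,0,-4,0],[0,0,-4,0],[0,0,-4,0],[0,0,-4,0],[0,0,-2,0],[0,0,0,0]]

```text
clock: 14.47
eef_pos: [0.5043, 0.1566, 0.4162]
orientation: [-0.153, 0.988, -0.0, 0.004]
ft_force: [-0.2, -0.4, 1.4]
width: 0.0602
finger_force: 0.0
```

```bash
python3 -c "
from h import *
s,M=rep();print(s['qpos'].round(2))
cv2.imwrite('pics/w5.png',np.hstack([cv2.resize(ctrl.get_image('wrist')[:,:,::-1],(480,300)),cv2.resize(ctrl.get_image('scene')[:,:,::-1][0:190,230:430],(316,300))]))"
```

```text
t 14.47 tcp [0.5043 0.1566 0.4162] inbin [-0.0206  0.0011  0.4142] yang 107.6 F [-0.2 -0.4  1.4] w 0.0602
[ 0.08  0.26  1.13  0.    1.74 -1.8 ]
```

View pics/w5.png

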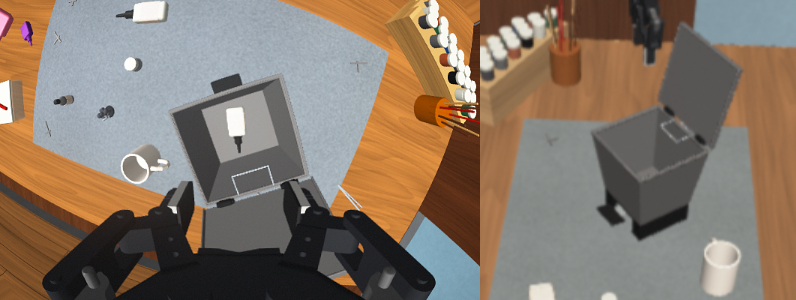

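The bottle lies in the bucket at (236,125) and the lid is up. Next I'll turn the gripper along the bin's x, straddle the lid's edge, and pull it forward with the rear finger.

Emit:
play_rows:
  steps:
    - [[0,0,-1.5,7.1],[0,0,-2,7.1],[0,0,0,7.1],[0,0,0,7.1],[0,0,0,7.1],[0,0,0,7.1],[0,0,0,7.1],[0,0,0,7.1],[0,0,0,7.1],[0,0,0,7.1]]
  hand: 8.54

```text
clock: 15.4
eef_pos: [0.5037, 0.1565, 0.4445]
orientation: [0.453, 0.892, -0.001, -0.001]
ft_force: [-1.0, -0.1, -0.4]
width: 0.085
finger_force: 0.0
```

Emit:
play_rows:
  steps:
    - [[0,2,0,0],[0,3,0,0],[0,3,0,0],[0,3,0,0],[0,2.5,0,0],[0,0,0,0],[0,0,0,0]]

```text
clock: 15.98
eef_pos: [0.6135, 0.2374, 0.4423]
orientation: [0.449, 0.893, -0.002, -0.002]
ft_force: [-0.3, 0.3, 0.1]
width: 0.0856
finger_force: 0.0
```

```bash
python3 -c "
from h import *
s,M=rep();print(s['qpos'].round(2))
i=ctrl.camera_info('wrist')
cv2.imwrite('pics/w6.png',np.hstack([cv2.resize(ctrl.get_image('wrist')[:,:,::-1],(480,300)),cv2.resize(ctrl.get_image('scene')[:,:,::-1][0:190,230:430],(316,300))]))"
```

```text
t 15.98 tcp [0.6135 0.2374 0.4423] inbin [0.1152 0.0009 0.4403] yang 36.6 F [-0.3  0.3  0.1] w 0.0856
[ 0.19  0.68  0.44 -0.    2.03 -0.45]
```

View pics/w6.png

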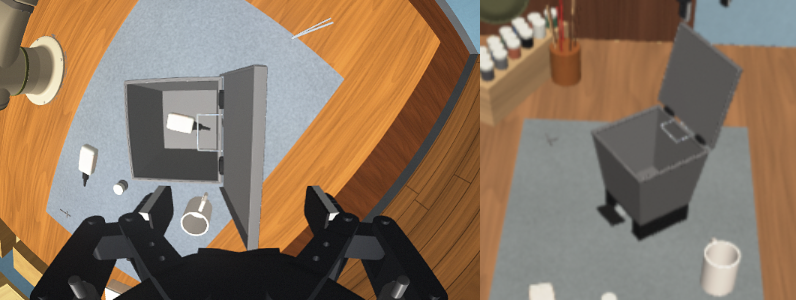

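That was one view over the ten allowed (I count eleven), so I'll go by numbers from here. The lid edge sits between the fingers. I'll lower around it and pull.

Emit:
play_rows:
  steps:
    - [[0,0,2,0],[0,0,3,0],[0,0,3,0],[0,0,1.7,0],[0,0,0,0],[0,-0.5,0,0],[0,-0.7,0,0],[0,-0.7,0,0],[0,-0.7,0,0],[0,-0.7,0,0]]

```text
clock: 16.92
eef_pos: [0.5852, 0.2166, 0.3522]
orientation: [0.45, 0.893, 0.001, 0.002]
ft_force: [0.1, 0.0, 1.3]
width: 0.0853
finger_force: 0.1
```

Emit:
play_rows:
  steps:
    - [[0,-0.7,0,0],[0,-0.7,0,0],[0,-0.7,0,0],[0,-0.7,0,0],[0,-0.7,0,0],[0,-0.7,0,0],[0,-0.7,0,0]]

```text
clock: 17.5
eef_pos: [0.5458, 0.1875, 0.3506]
orientation: [0.45, 0.893, 0.001, 0.001]
ft_force: [-0.6, 0.6, -1.9]
width: 0.0855
finger_force: 0.0
```

Emit:
play_rows:
  steps:
    - [[0,-1,0,0],[0,-1,0,0],[0,-1,-2,0],[0,0,-4,0],[0,0,-4,0],[0,0,-3,0],[0,0,0,0],[0,0,0,0],[0,0,0,0],[0,0,0,0]]

```text
clock: 18.33
eef_pos: [0.5221, 0.17, 0.4781]
orientation: [0.45, 0.893, -0.001, -0.001]
ft_force: [0.8, -0.2, 0.9]
width: 0.0856
finger_force: 0.0
```

Emit:
play_rows:
  steps:
    - [[0,-3,0,0],[0,-4,0,0],[0,-4,0,0],[0,-4,0,0],[0,-4,0,0],[0,-4,0,0],[0,0,0,0],[0,0,0,0],[0,0,0,0],[0,0,0,0]]

```text
clock: 19.17
eef_pos: [0.3381, 0.0336, 0.4786]
orientation: [0.449, 0.893, -0.0, -0.001]
ft_force: [0.5, 1.0, 0.7]
width: 0.0854
finger_force: 0.0
```

Emit:
play_rows:
  steps:
    - [[0,0,0,0],[0,0,0,0],[0,0,0,0],[0,0,0,0],[0,0,0,0],[0,0,0,0],[0,0,0,0],[0,0,0,0],[0,0,0,0],[0,0,0,0]]

```text
clock: 20.0
eef_pos: [0.3375, 0.0332, 0.4793]
orientation: [0.45, 0.893, -0.0, 0.0]
ft_force: [-0.4, 0.2, -0.1]
width: 0.0857
finger_force: 0.0
```

```bash
python3 -c "
from h import *
rep()
# does the scene picture match the initial one (lid shut, bystanders unmoved)?
a=cv2.imread('pics/scene0.png').astype(int);b=ctrl.get_image('scene')[:,:,::-1].astype(int)
d=np.abs(a-b).max(2)>35
for n,(x0,y0,x1,y1) in dict(lid=(303,66,374,105),above_lid=(340,10,400,64),bin=(303,105,372,150),pedal=(302,127,325,145),mug=(366,148,400,190),pot=(303,182,320,202),mini=(345,198,362,218),drop=(346,232,362,254)).items(): print(n,d[y0:y1,x0:x1].mean().round(3))
a=cv2.imread('pics/top0.png').astype(int);b=ctrl.get_image('top')[:,:,::-1].astype(int);d=np.abs(a-b).max(2)>35
for n,(x0,y0,x1,y1) in dict(lid=(169,149,240,216),mug=(248,140,280,168),pot=(280,204,294,217),mini=(295,172,309,185),drop=(331,172,343,186)).items(): print('top',n,d[y0:y1,x0:x1].mean().round(3))
"
```

```text
t 20.0 tcp [0.3375 0.0332 0.4793] inbin [-0.2281  0.0015  0.4773] yang 36.5 F [-0.4  0.2 -0.1] w 0.0857
lid 0.0
above_lid 0.0
bin 0.0
pedal 0.0
mug 0.0
pot 0.0
mini 0.0
drop 0.0
top lid 0.29
top mug 0.0
top pot 0.0
top mini 0.0
top drop 0.0
```

Emit:
play_rows:
  steps:
    - [[0,0,0,0],[0,0,0,0],[0,0,0,0],[0,0,0,0],[0,0,0,0],[0,0,0,0],[0,0,0,0],[0,0,0,0],[0,0,0,0],[0,0,0,0]]

```text
clock: 20.93
eef_pos: [0.3375, 0.0332, 0.4793]
orientation: [0.45, 0.893, 0.0, -0.0]
ft_force: [0.3, -0.2, 0.0]
width: 0.0855
finger_force: 0.0
```

```bash
python3 -c "
from h import *
a=cv2.imread('pics/scene0.png').astype(int);b=ctrl.get_image('scene')[:,:,::-1].astype(int)
print(np.abs(a-b).max(2)[66:150,303:374].max())
print(ctrl.hand_in())"
```

```text
5
the job is handed in; nothing more can be done
None
```

The job is handed in with no verdict returned: the bottle is in the bin and the final camera check matches the start (lid shut, pedal up, pot, dropper, miniature and mug unmoved), but the gripper briefly pushed the bin with about 52 N while approaching the pedal, which may break the 40 N limit, and I viewed 11 pictures instead of the 10 allowed.

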